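# Clip a pipe into a sprung stand and tug-test it

### The job

Press the loose 220 mm white pipe (the longer of the two white ones) fully down into the clips of one of the two sprung stands, centred lengthwise, then pull it up until the stand's bar has clearly risen on its springs (about 8 mm, and never to the end of its 20 mm of travel) and hold it there a moment, to prove that the clips have latched. One stand's clips are worn: if the pipe lifts free there, press it into the other stand and tug it in the same way. Leave the pipe seated in the clips that held, with the bar back down, and leave the tin and the wood offcut where they are.

Things in the scene. Friction and masses are not known exactly. Their poses are not given: they have to be found in the camera images.
- pipe_mid (a point): Centre of the loose white plastic pipe (on its axis, 21 mm above the table as it lies): 220 mm long, 43 mm diameter, 0.15 kg, x along the pipe. It can roll. A shorter white pipe (160 mm) and a longer dark grey one (260 mm) lie at the back and are not used.
- stand_a: Stand screwed to the table; origin under its centre, x along the pipe's direction. Grey base plate 200 x 76 x 10 mm; on it an aluminium bar 190 x 34 x 8 mm on two sprung plungers; on the bar two grey plastic snap clips, 22 mm long, 75 mm either side of the centre, each with two sprung jaws. The stands look the same: nothing seen tells whose clips are worn.
- stand_b: The other stand, of the same make and size; see stand_a.
- stand_a_seat (a point): Point on the axis of a seated pipe, midway between the clips, 71 mm above the table; x along the pipe, z up; rises with the bar. Jaws flare to 28 mm above it, 65 mm apart; lips 36 mm apart stand 13 mm above it; pads 21 mm below it. Push the pipe straight down past the lips: up to 20 N. The 120 mm between the clips is free for fingers; bar top 29 mm below this point.
- stand_b_seat (a point): As stand_a_seat, for the other stand, of the same make and size.
- stand_a_bar (a joint): Lift of this stand's bar: 0 down on its stop, 0.020 m at the hard end of its travel (not to be reached). It starts to rise at a pull of about 6 N, then 0.4 N per mm. Sound clips hold over 20 N, so the bar rises with the pipe; worn clips are easy to push into, let the pipe out at 1 to 4 N, and the bar stays down.
- stand_b_bar (a joint): As stand_a_bar, for the other stand.
- tin: Tin, 66 mm diameter, 108 mm high, near the front edge of the table. Origin under its centre. Bystander.
- offcut: Pine offcut 45 x 80 x 38 mm, front left. Origin under its centre. Bystander.

How it is judged:
By the outcome, as a careful person would: the job done as asked, in the order asked, and still so for the second after the job is handed in, with the robot touching nothing.
It also fails if it takes over 61 s, if anything falls off the work surface, if the arm or the gripper's body presses on something with over 40 N, if the wrist force passes 120 N, or if a joint passes its speed limit or range.

### The arm

A 6-joint arm with a two-finger parallel gripper is mounted at the origin on a cart in front of the work surface, level with it; the furniture and walls round the work are solid. World frame = base frame: x ahead of the robot, y to its left, z up, the work surface at z = 0. Lengths are in m, angles in rad, forces in N, time in s.
With the tool pointing down it reaches from about 0.35 to 0.975 m from the base axis. Payload 4.9 kg.
Tool frame: the origin (TCP) lies midway between the tips of the shut fingers; the grasp point (between the pads) lies 19 mm behind it; z points along the fingers, y is the direction in which the jaws open and shut (so a half turn about z gives the same grasp; the last joint's range is limited). The gripper opens to 85 mm and grips with 20 to 120 N. Pads are 22 mm wide; open, the fingers measure 114 mm over their backs; the gripper's body (76 mm by 85 mm) begins 54 mm behind the grasp point. The pads swing forward as they close: fully open they stand 13 mm farther back than shut.
Start: joints at [-1.337, 0.053, 1.613, -0, 1.476, -0.119], TCP at [0.216, -0.586, 0.231] pointing down, gripper open.
Joint ranges: [-3.01, 3.01], [-1.01, 2.22], [0.06, 2.58], [-1.02, 4.17], [0.09, 2.62], [-3.14, 3.14]. Speed limits (rad/s): [2.57, 2.57, 3.14, 3.14, 3.14, 3.14].

### API

Orientations are given as a unit quaternion [w, x, y, z].
In Python, from plant import state, grab_frame, camera_params, job_done, boxes_of gives the robot as it stands.
- The arm moves only by the tool step_arm, never from a script. Its argument "steps" is a list of rows, each a list of 4 numbers: the shift along the tool's x, y, z in mm, then the turn about the tool's z in degrees. A call has 1 to 8 rows; each row shifts and turns the pose as measured when the row begins, along the tool's axes as they then stand; what a row does not reach is not made up. A row lasts 1/10 s, in which the tool goes at most 50 mm and 8.59 degrees, less where a joint would pass 70% of its speed; a pose out of reach is approached as far as the arm can. A call is refused whole if a number of a shift passes 50 or a number of a turn 8.59, either way. A call with a gripper value outside its range is refused whole. "claw" is the opening in per cent of the stroke, from 0 (shut) to 100 (fully open), set as the call begins (left out, the last holds). The fingers move at their own pace and stop on an object; the grip force is fixed at half the most. Time passes only in rows, so rows that do not move let the fingers close. It gives the time, the measured TCP pose, the force and the opening at its end, in the units of the state.
- state(): the state, without advancing time (a new reading comes with each control period).
- grab_frame(name): name is "side" or "top" or "wrist"; returns (picture, depth): 420x560x3 uint8, red, green, blue; 420x560 float32, m along the optical axis (not along the pixel's ray), 0 where there is no reading.
- camera_params(name): a dict with "mtx" (3x3 intrinsics, pixels), "extrinsics" (4x4, takes a point from camera to world coordinates); the wrist camera has in their place "T_tool_cam" (4x4, takes a point from camera to tool coordinates, whose origin is the TCP and whose axes are the flange's). Camera axes: x right, y down, z forward; pixel columns grow to the right and rows downward; lengths in m; the calibration is good to about 2 mm. The wrist camera is an equidistant fisheye: a pixel r from the principal point sees the ray r / f radians off the axis. A picture is of the moment at which its call begins: read the wrist's pose just before it. camera_params takes no time and is no camera call.
- job_done(): hands the job in, once; it reports no verdict.
Trained networks look in the newest picture that a camera, given by its name, has taken for a name from the list of things; names that differ only in an ending like _2 or _b are one class to them, and where a whole thing is asked for, a point or a joint stands for the part that bears it (a point fixed in the world has none). Each returns a list of dicts, best first, with "p" (0 to 1); they miss things now and then, are a little off and sometimes report something else, mostly with a low value. They report only what shows in the picture. A call takes as long as a camera call.
- boxes_of(camera, label): "box" ([left, top, width, height] in pixels, round what is visible of it).
The state is a dict: "time": time; "joint_pos": joint angles; "joint_vel": joint speeds; "joint_efforts": joint torques, N m; "tool_pos": TCP position; "tool_rot": TCP orientation; "contact_force": force on the tool from outside, world axes, zero at the start; "ft_torque": the same for the moment, N m; "gripper_width": opening from 0.0 (shut) to 1.0 (fully open).
Only numpy, scipy, OpenCV 4.12 (cv2) and the standard library are available. Lean on these libraries where they do the work, as an engineer would, in place of code of your own. Each camera call takes 0.05 s, during which the arm holds its last target. There are 200 camera calls.

## Working session

There is one attempt and no reset: what is moved stays moved. The work goes in short steps, Python scripts to look and compute and a tool call to move; the robot and the scene stay as the last step left them, time stands still between calls to the robot, and variables do not carry over. Pictures are saved under pics/ and viewed, about 8 in all and at most 12, crops included, and the job is handed in when it is done.

Besides the shell and the picture viewer there is one more tool, called as a command line: name --pt "numbers of a row" for each row, then --argument value for the rest. step_arm: Moves the arm, as the interface text tells. Its arguments: {"type":"object","properties":{"steps":{"type":"array"},"claw":{"type":"number"}},"required":["steps"]}

```bash
mkdir -p pics; ls; cat > h.py <<'E'
import numpy as np,cv2
from plant import *
def grab(n,f=None):
    im,d=grab_frame(n)
    if f: cv2.imwrite('pics/'+f,im[:,:,::-1])
    return im,d
def cloud(n,d):
    p=camera_params(n);K=np.array(p['mtx']);T=np.array(p['extrinsics'])
    v,u=np.mgrid[:d.shape[0],:d.shape[1]]
    P=np.stack([(u-K[0,2])/K[0,0]*d,(v-K[1,2])/K[1,1]*d,d],-1)
    W=P@T[:3,:3].T+T[:3,3]; W[d==0]=np.nan
    return W
E
python3 - <<'E'
from h import *
s=state();print(s)
for n in ['top','side']:
    im,d=grab(n,n+'1.png');W=cloud(n,d);np.save(n+'.npy',W)
    print(n,camera_params(n))
    for l in ['pipe_mid','stand_a','tin','offcut']:
        for b in boxes_of(n,l)[:4]:
            x,y,w,h=map(int,b['box']);c=W[min(419,y+h//2),min(559,x+w//2)]
            print(l,b,c.round(3))
a=np.hstack([cv2.imread('pics/top1.png'),cv2.imread('pics/side1.png')])
E
```

```text
pics
{'time': 0.0, 'joint_pos': array([-1.33700262e+00,  5.33133201e-02,  1.61431717e+00,  1.90494523e-05,
        1.47597229e+00, -1.18993522e-01]), 'joint_vel': array([-2.15494883e-04,  9.38426688e-05, -2.85751174e-04,  3.06074198e-03,
        1.93833141e-03, -4.97492056e-04]), 'joint_efforts': array([-8.74865127e-04, -3.93673074e+01, -3.70179605e+01, -1.27654339e-04,
        7.01777419e-03,  1.05263015e-05]), 'tool_pos': array([ 0.21581022, -0.58589324,  0.23007616]), 'tool_rot': array([-1.00395359e-03,  9.84482606e-01,  1.75479309e-01, -4.81937329e-05]), 'contact_force': array([-0.38350369, -0.70412349,  1.46339424]), 'ft_torque': array([-0.00703381,  0.02118681, -0.07330531]), 'gripper_width': 0.9997208835471196}
top {'mtx': array([[489.25609488,   0.        , 279.35892067],
       [  0.        , 489.25609488, 219.24529422],
       [  0.        ,   0.        ,   1.        ]]), 'extrinsics': array([[-0.00315795, -0.98999851,  0.14104246,  0.32795205],
       [-0.99988833,  0.00106587, -0.01490606, -0.11082526],
       [ 0.01460665, -0.14107378, -0.98989132,  1.05024737],
       [
[... 697 characters left out ...]
07,  0.61650563, -0.77627356,  0.94709399],
       [-0.02232402, -0.78472937, -0.6194364 ,  0.89662355],
       [ 0.        ,  0.        ,  0.        ,  1.        ]])}
pipe_mid {'box': [256.5, 161.6, 72.4, 18.5], 'p': 0.66} [ 0.488 -0.369  0.034]
pipe_mid {'box': [209.4, 184.0, 71.3, 33.1], 'p': 0.35} [ 0.612 -0.253 -0.001]
stand_a {'box': [200.6, 231.0, 90.6, 60.5], 'p': 0.89} [0.551 0.04  0.039]
stand_a {'box': [208.3, 182.0, 79.1, 47.7], 'p': 0.66} [ 0.586 -0.174  0.042]
tin {'box': [306.8, 212.5, 30.1, 44.9], 'p': 0.59} [ 0.378 -0.037  0.074]
offcut {'box': [276.0, 294.2, 40.9, 29.7], 'p': 0.84} [0.416 0.173 0.038]
offcut {'box': [200.6, 229.8, 91.4, 64.0], 'p': 0.63} [0.551 0.04  0.039]
```

View pics/top1.png

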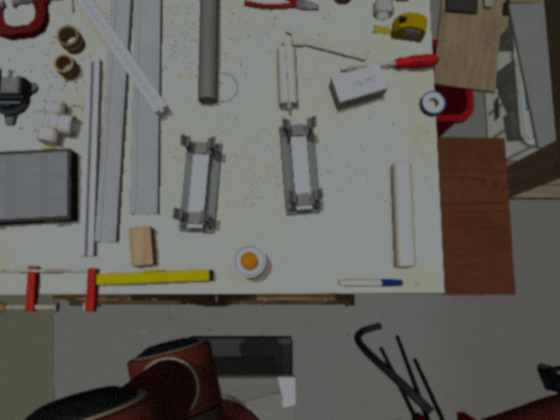

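```bash
python3 - <<'E'
from h import *
W=np.load('top.npy').reshape(-1,3);W=W[~np.isnan(W[:,0])]
S=np.load('side.npy').reshape(-1,3);S=S[~np.isnan(S[:,0])]
def f(c,r,z0,z1,P,nm):
    m=(np.hypot(P[:,0]-c[0],P[:,1]-c[1])<r)&(P[:,2]>z0)&(P[:,2]<z1);Q=P[m]
    (cx,sz,a)=cv2.minAreaRect(Q[:,:2].astype(np.float32))
    e=np.linalg.eigh(np.cov(Q[:,:2].T))[1][:,1]
    ang=np.degrees(np.arctan2(e[1],e[0]));ang=(ang+90)%180-90
    print(nm,m.sum(),'rect',np.round(cx,4),np.round(sz,4),a,'pca',round(ang,2),'mean',Q.mean(0).round(4),'z98',np.percentile(Q[:,2],98).round(4))
for P,n in((W,'top'),(S,'side')):
    f((.478,-.383),.14,.015,.06,P,n+' pipe')
    f((.478,-.383),.14,.034,.06,P,n+' pipetop')
    for c in((.55,.045),(.585,-.172)):
        f(c,.125,.006,.11,P,n+' all');f(c,.125,.025,.05,P,n+' bar');f(c,.125,.055,.11,P,n+' clips')
E
```

```text
top pipe 2133 rect [ 0.4656 -0.3868] [0.0673 0.256 ] 82.86663818359375 pca -0.48 mean [ 0.4812 -0.3854  0.0368] z98 0.0446
top pipetop 1598 rect [ 0.4844 -0.3888] [0.0374 0.2168] 89.77057647705078 pca -0.11 mean [ 0.4824 -0.3883  0.0398] z98 0.0448
top all 3890 rect [0.5441 0.0632] [0.2096 0.2106] 11.859179496765137 pca -1.74 mean [0.5466 0.0546 0.0335] z98 0.0982
top bar 1536 rect [0.5518 0.0836] [0.1331 0.1904] 85.78235626220703 pca -3.97 mean [0.5481 0.057  0.0408] z98 0.0494
top clips 424 rect [0.5489 0.0443] [0.07   0.1721] 85.78495025634766 pca -4.15 mean [0.5493 0.0472 0.0904] z98 0.1014
top all 3247 rect [ 0.5798 -0.1711] [0.2149 0.0798] 2.7895071506500244 pca 4.48 mean [ 0.5843 -0.17    0.0355] z98 0.098
top bar 1344 rect [ 0.5879 -0.1701] [0.1904 0.0522] 4.187750339508057 pca 4.07 mean [ 0.5868 -0.1713  0.0429] z98 0.0497
top clips 409 rect [ 0.5879 -0.171 ] [0.1721 0.0693] 4.160239219665527 pca 4.01 mean [ 0.5858 -0.1725  0.0908] z98 0.1013
side pipe 940 rect [ 0.4669 -0.3826] [0.062  0.2539] 85.38882446289062 pca -0.25 mean [ 0.4821 -0.3765  0.0329] z98 0.0449
side pipetop 483 rect [ 0.4847 -0.3824] [0.2191 0.0422] 0.034311190247535706 pca 0.18 mean [ 0.4849 -0.3822  0.0399] z98 0.0457
side all 3114 rect [0.5448 0.0704] [0.2078 0.1671] 13.034067153930664 pca -1.37 mean [0.5492 0.0635 0.0338] z98 0.0975
side bar 930 rect [0.5532 0.0839] [0.1371 0.189 ] 84.53321838378906 pca -3.04 mean [0.5492 0.0604 0.0401] z98 0.0494
side clips 583 rect [0.5507 0.0448] [0.0733 0.1729] 86.22285461425781 pca -4.49 mean [0.5478 0.0434 0.0793] z98 0.1006
side all 2070 rect [ 0.5838 -0.1659] [0.1756 0.1899] 57.1875 pca 4.83 mean [ 0.5875 -0.1629  0.0356] z98 0.0976
side bar 577 rect [ 0.5894 -0.1683] [0.1905 0.0596] 5.147257328033447 pca 4.18 mean [ 0.5868 -0.1662  0.0413] z98 0.0487
side clips 466 rect [ 0.5887 -0.1704] [0.1718 0.0726] 4.085389137268066 pca 4.7 mean [ 0.5886 -0.171   0.0794] z98 0.1002
```

The top view shows the loose pipe at about (403,215), the stands at (199,185) and (301,167), the tin at (250,262) and the offcut at (142,246). This agrees with the depth fits. Next I turn the tool square to the pipe and move above it.

step_arm --pt "0 0 0 6.7" --pt "0 0 0 6.7" --pt "0 0 0 6.7" --pt "45 -33 0 0" --pt "45 -33 0 0" --pt "45 -33 0 0" --pt "45 -33 0 0" --pt "45 -33 0 0" --claw 100

```text
time: 1.3
tool_pos: [0.4219, -0.4414, 0.2316]
tool_rot: [0.002, 1.0, -0.013, 0.0]
contact_force: [0.9, -0.9, 0.5]
gripper_width: 1.002
```

step_arm --pt "31 -28 25 -1.0" --pt "31 -28 25 0" --pt "0 0 20 0" --pt "0 0 0 0" --pt "0 0 0 0"

```text
time: 1.8
tool_pos: [0.4932, -0.3805, 0.1625]
tool_rot: [0.003, 1.0, 0.001, 0.002]
contact_force: [-0.8, -1.1, -0.0]
gripper_width: 1.0
```

```bash
python3 - <<'E'
from h import *
s=state();print(s['time'],s['tool_pos'],s['tool_rot'])
im,d=grab('wrist','w1.png')
p=camera_params('wrist');print(p)
print(boxes_of('wrist','pipe_mid'))
E
```

```text
1.8 [ 0.49323824 -0.3804527   0.16247739] [3.32741729e-03 9.99991201e-01 7.83098561e-04 2.43183780e-03]
{'mtx': array([[325.1922621 ,   0.        , 284.31173785],
       [  0.        , 325.1922621 , 210.44140262],
       [  0.        ,   0.        ,   1.        ]]), 'T_tool_cam': array([[ 5.78388877e-04, -9.59931262e-01, -2.80234968e-01,
         7.18150318e-02],
       [ 9.99999810e-01,  4.96057520e-04,  3.64721241e-04,
        -2.95727907e-04],
       [-2.11094658e-04, -2.80235126e-01,  9.59931367e-01,
        -1.42526940e-01],
       [ 0.00000000e+00,  0.00000000e+00,  0.00000000e+00,
         1.00000000e+00]])}
[{'box': [267.7, 81.9, 51.3, 238.1], 'p': 0.62}]
```

View pics/w1.png

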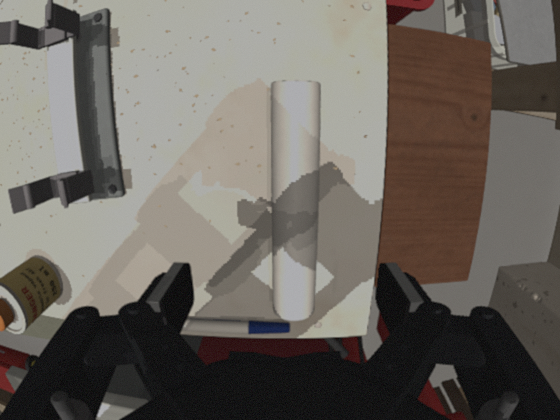

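The wrist picture shows the pipe running columns 271–321 and rows 82–320, slightly right of centre. I'll measure the offset.

```bash
cat >> h.py <<'E'
from scipy.spatial.transform import Rotation as R
def wcloud(d,s):
    p=camera_params('wrist');K=np.array(p['mtx']);T=np.array(p['T_tool_cam'])
    v,u=np.mgrid[:d.shape[0],:d.shape[1]]
    x=(u-K[0,2])/K[0,0];y=(v-K[1,2])/K[1,1];th=np.hypot(x,y)+1e-9
    k=np.tan(th)/th
    P=np.stack([x*k*d,y*k*d,d],-1); P=P@T[:3,:3].T+T[:3,3]
    q=s['tool_rot'];r=R.from_quat([q[1],q[2],q[3],q[0]]).as_matrix()
    W=P@r.T+np.array(s['tool_pos']);W[(d==0)|(th>1.3)]=np.nan
    return W
E
python3 - <<'E'
from h import *
s=state();im,d=grab('wrist');W=wcloud(d,s)
Q=W[70:330,262:330].reshape(-1,3);Q=Q[(Q[:,2]>.01)&(Q[:,2]<.07)]
print(len(Q),np.percentile(Q,[1,50,99],axis=0).round(4))
print(cv2.minAreaRect(Q[:,:2].astype(np.float32)))
T=Q[Q[:,2]>.036];print(np.percentile(T,[1,99],axis=0).round(4),np.polyfit(T[:,0],T[:,1],1), s['tool_pos'])
E
```

```text
11177 [[ 0.3488 -0.4109  0.0136]
 [ 0.501  -0.3895  0.0398]
 [ 0.5948 -0.3696  0.0434]]
((0.47052985429763794, -0.38960301876068115), (0.05201060697436333, 0.2541373670101166), 87.1941909790039)
[[ 0.3807 -0.4056  0.0361]
 [ 0.5949 -0.3756  0.0435]] [ 0.00152287 -0.3911163 ] [ 0.49282123 -0.38113216  0.16285967]
```

step_arm --pt "-7 9 30 0" --pt "0 0 35 0" --pt "0 0 35 0" --pt "0 0 25 0" --pt "0 0 10 0" --pt "0 0 0 0"

```text
time: 2.55
tool_pos: [0.4889, -0.403, 0.0362]
tool_rot: [0.011, 1.0, -0.004, 0.01]
contact_force: [0.1, 0.1, -0.1]
gripper_width: 1.002
```

step_arm --pt "0 0 0 0" --pt "0 0 0 0"

```text
time: 2.75
tool_pos: [0.4899, -0.4051, 0.0396]
tool_rot: [0.013, 1.0, -0.005, 0.011]
contact_force: [-0.8, -0.3, 0.4]
gripper_width: 1.0
```

```bash
python3 - <<'E'
from h import *
for i in range(3):
    s=state();print(s['time'],s['tool_pos'].round(4),s['tool_rot'].round(4),s['joint_vel'].round(3))
    grab('wrist') if i<2 else 0
E
```

```text
2.75 [ 0.4899 -0.4051  0.0396] [ 0.013   0.9998 -0.0049  0.0115] [-0.003 -0.017 -0.019 -0.001  0.005 -0.001]
2.8 [ 0.4902 -0.4053  0.0401] [ 0.0134  0.9998 -0.0049  0.0118] [ 0.003 -0.002 -0.001  0.001 -0.003 -0.   ]
2.85 [ 0.4902 -0.4052  0.0399] [ 0.0133  0.9998 -0.0048  0.0117] [ 0.003  0.004  0.007  0.003 -0.     0.   ]
```

step_arm --pt "-4 -15 0 -0.5" --pt "0 0 0 0"

```text
time: 3.05
tool_pos: [0.4869, -0.3897, 0.0412]
tool_rot: [0.014, 1.0, -0.0, 0.013]
contact_force: [-1.0, 0.5, 0.7]
gripper_width: 0.999
```

```bash
python3 - <<'E'
from h import *
s=state();im,d=grab('wrist');s2=state();print(s2['tool_pos'].round(4),s2['tool_rot'].round(4),s2['joint_pos'].round(4));W=wcloud(d,s)
Q=W[20:330,200:370].reshape(-1,3);Q=Q[(Q[:,2]>.033)&(Q[:,2]<.06)&(abs(Q[:,1]+.39)<.03)]
print(np.percentile(Q,[1,99],axis=0).round(4),np.polyfit(Q[:,0],Q[:,1],1))
E
```

```text
[ 0.4873 -0.3907  0.0416] [ 1.490e-02  9.998e-01 -2.000e-04  1.300e-02] [-0.7939  0.2124  1.7742 -0.0025  1.1155  0.7785]
[[ 0.4522 -0.4077  0.0333]
 [ 0.5952 -0.3732  0.0435]] [ 0.00123622 -0.39083249]
```

step_arm --pt "-1 -1 15 0" --pt "-1 0 15 0" --pt "0 0 6 0" --pt "0 0 0 0"

```text
time: 3.5
tool_pos: [0.4859, -0.39, 0.002]
tool_rot: [0.015, 1.0, 0.0, 0.013]
contact_force: [-0.9, -0.5, -0.0]
gripper_width: 1.004
```

step_arm --pt "0 0 -1 0" --pt "0 0 0 0" --pt "0 0 0 0" --pt "0 0 0 0" --pt "0 0 0 0" --pt "0 0 0 0" --claw 0

```text
time: 4.1
tool_pos: [0.4859, -0.3904, 0.0028]
tool_rot: [0.015, 1.0, -0.0, 0.013]
contact_force: [-0.7, 0.3, -1.0]
gripper_width: 0.48
```

step_arm --pt "0 0 0 0" --pt "0 0 -20 0" --pt "0 0 -30 0" --pt "0 0 -30 0" --pt "0 0 -30 0" --pt "0 0 -20 0" --pt "0 0 0 0" --pt "0 0 0 0"

```text
time: 4.9
tool_pos: [0.4804, -0.3843, 0.1332]
tool_rot: [0.012, 1.0, -0.0, 0.01]
contact_force: [-0.8, 0.4, -0.6]
gripper_width: 0.48
```

step_arm --pt "0 0 -25 0" --pt "18 -35 0 0" --pt "18 -35 0 0" --pt "18 -35 0 0" --pt "18 -35 0 0" --pt "18 -35 0 -2" --pt "0 0 0 -2" --pt "0 0 0 0"

```text
time: 5.7
tool_pos: [0.5666, -0.199, 0.1392]
tool_rot: [0.006, 0.999, 0.034, 0.0]
contact_force: [0.1, -0.3, -1.9]
gripper_width: 0.481
```

```bash
python3 - <<'E'
from h import *
s=state();im,d=grab('wrist','w2.png');s=state();print(s['tool_pos'].round(4),s['tool_rot'].round(4))
im,d=grab('side','s2.png')
E
```

```text
[ 0.5663 -0.199   0.1389] [0.0051 0.9994 0.0338 0.    ]
```

View pics/w2.png

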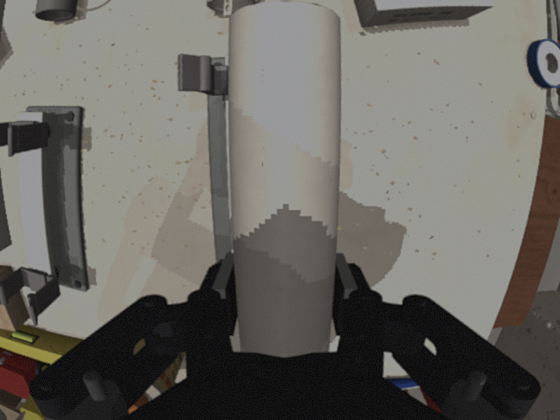

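The wrist view shows the pipe held between the fingers (columns 229–341), with the stand's left jaw at (205,73). I'll measure the held pipe's axis and ends.

```bash
cat >> h.py <<'E'
def pipefit(zmin,zc=None):
    s=state();t=np.array(s['tool_pos'])
    q=s['tool_rot'];r=R.from_quat([q[1],q[2],q[3],q[0]]).as_matrix();ax=r[:,0]
    print('tcp',t.round(4),'yaw',np.degrees(np.arctan2(ax[1],ax[0])).round(2),'z-axis',r[:,2].round(4),'F',np.round(s['contact_force'],1),'t',s['time'])
    for n in('wrist','top','side'):
        im,d=grab(n);W=wcloud(d,s) if n=='wrist' else cloud(n,d)
        Q=W.reshape(-1,3);Q=Q[~np.isnan(Q[:,0])]
        c=im.reshape(-1,3)[~np.isnan(W.reshape(-1,3)[:,0])].astype(int)
        L=(Q-t)@r  # tool frame
        m=(abs(L[:,1])<.03)&(abs(L[:,0])<.14)&(Q[:,2]>zmin)&(L[:,2]>-.045)&(L[:,2]<.03)
        L=L[m];Q=Q[m]
        if len(L)<50: print(n,'few',len(L));continue
        e=np.percentile(L[:,0],[.5,99.5])
        # robust circle fit along axis: params y0,ys,z0,zs
        from scipy.optimize import least_squares
        f=lambda p:np.hypot(L[:,1]-p[0]-p[1]*L[:,0],L[:,2]-p[2]-p[3]*L[:,0])-.0215
        o=least_squares(f,[0,0,-.017,0],loss='soft_l1',f_scale=.001)
        p=o.x
        print(n,len(L),'ends',e.round(4),'y0 z0 mm',(p[[0,2]]*1e3).round(1),'slopes deg',np.degrees(p[[1,3]]).round(2),'mid w',(t+r@[e.mean(),p[0]+p[1]*e.mean(),p[2]+p[3]*e.mean()]).round(4),'axis w',(r@[1,p[1],p[3]]).round(4))
E
python3 - <<'E'
from h import *
pipefit(.09)
E
```

```text
tcp [ 0.5663 -0.1999  0.1394] yaw 3.81 z-axis [ 9.000e-04 -1.080e-02 -9.999e-01] F [ 0.5 -0.2 -0.8] t 5.8
wrist 39435 ends [-0.0207  0.1111] y0 z0 mm [ -0.2 -18.6] slopes deg [-0.05  1.47] mid w [ 0.6114 -0.1964  0.1568] axis w [ 0.9978  0.0671 -0.0254]
top 59 ends [-0.1103 -0.0091] y0 z0 mm [  2.3 -16.3] slopes deg [2.31 5.44] mid w [ 0.5067 -0.2035  0.1613] axis w [ 1.0006  0.0251 -0.0944]
side 1326 ends [-0.1088  0.1094] y0 z0 mm [  0.8 -20.1] slopes deg [0.17 1.27] mid w [ 0.5666 -0.2004  0.1594] axis w [ 0.998   0.0632 -0.0219]
```

step_arm --pt "12 -14 0 -0.3" --pt "12 -14 0 0" --pt "0 0 0 0" --pt "0 0 0 0"

```text
time: 6.35
tool_pos: [0.5902, -0.1722, 0.1414]
tool_rot: [0.006, 0.999, 0.033, 0.002]
contact_force: [0.7, -0.4, -1.6]
gripper_width: 0.48
```

```bash
python3 - <<'E'
from h import *
pipefit(.105)
im,d=grab('side','s3.png')
cv2.imwrite('pics/s3c.png',cv2.resize(im[110:270,150:350,::-1],None,fx=4,fy=3.75))
E
```

```text
tcp [ 0.5902 -0.1722  0.1414] yaw 3.76 z-axis [ 0.0051 -0.0124 -0.9999] F [ 0.7 -0.4 -1.6] t 6.35
wrist 39457 ends [-0.0206  0.1111] y0 z0 mm [ -0.2 -18.6] slopes deg [-0.05  1.47] mid w [ 0.6353 -0.1687  0.159 ] axis w [ 0.9979  0.0662 -0.0214]
top 87 ends [-0.1106 -0.0088] y0 z0 mm [  4.  -15.6] slopes deg [3.42 4.04] mid w [ 0.5306 -0.1763  0.161 ] axis w [ 1.0021  0.0051 -0.0655]
side 1352 ends [-0.1099  0.1088] y0 z0 mm [ -0.2 -18.9] slopes deg [-0.    1.34] mid w [ 0.5895 -0.1718  0.1603] axis w [ 0.998   0.0653 -0.0192]
```

View pics/s3c.png

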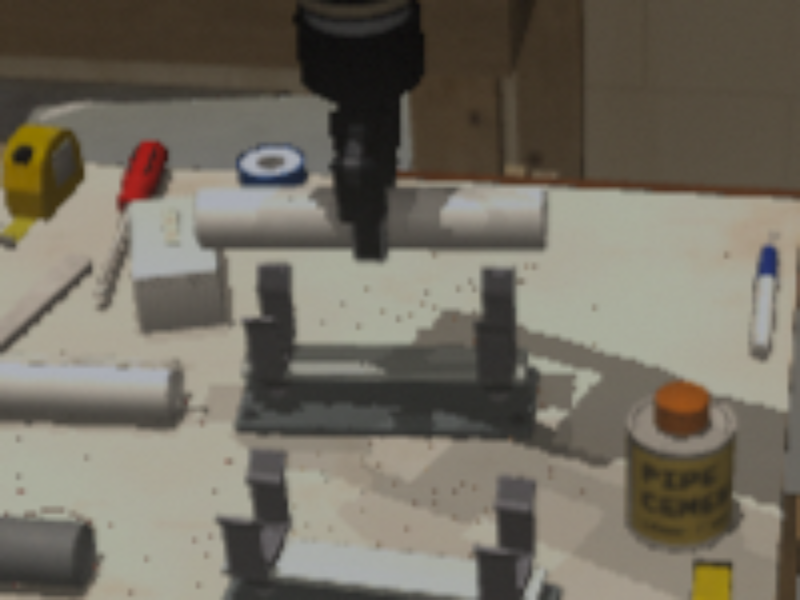

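The crop shows the pipe above the rear stand, with equal overhang past both clips. Descending now.

step_arm --pt "-1 -1 18 -0.3" --pt "0 0 18 0" --pt "0 0 14 0" --pt "0 0 0 0"

```text
time: 6.95
tool_pos: [0.5891, -0.1741, 0.0911]
tool_rot: [0.007, 0.999, 0.034, 0.003]
contact_force: [-1.1, 0.4, -1.1]
gripper_width: 0.483
```

```bash
python3 - <<'E'
from h import *
pipefit(.102)
E
```

```text
tcp [ 0.5891 -0.1741  0.0911] yaw 3.89 z-axis [ 0.0074 -0.0137 -0.9999] F [-1.1  0.4 -1.1] t 6.95
wrist 39355 ends [-0.0208  0.1111] y0 z0 mm [ -0.2 -18.6] slopes deg [-0.06  1.48] mid w [ 0.634  -0.1706  0.1088] axis w [ 0.9978  0.0685 -0.0193]
top few 49
side 1176 ends [-0.1075  0.1106] y0 z0 mm [  0.1 -21. ] slopes deg [0.15 1.09] mid w [ 0.5905 -0.1739  0.1121] axis w [ 0.998   0.065  -0.0126]
```

step_arm --pt "-1 -3 6 0" --pt "0 -0.5 6 0" --pt "0 0 6 0" --pt "0 0 6 0" --pt "0 0 6 0"

```text
time: 7.6
tool_pos: [0.593, -0.1725, 0.0666]
tool_rot: [0.01, 0.999, 0.034, 0.009]
contact_force: [1.2, 0.2, -1.4]
gripper_width: 0.482
```

```bash
python3 - <<'E'
from h import *
pipefit(.075)
im,d=grab('side','s4.png')
cv2.imwrite('pics/s4c.png',cv2.resize(im[110:270,150:350,::-1],None,fx=4,fy=3.75))
E
```

```text
tcp [ 0.593  -0.1725  0.0666] yaw 3.94 z-axis [ 0.0195 -0.0187 -0.9996] F [ 1.2  0.2 -1.4] t 7.6
wrist 42168 ends [-0.0206  0.1111] y0 z0 mm [ -0.2 -18.5] slopes deg [-0.06  1.44] mid w [ 0.6378 -0.1689  0.0848] axis w [ 0.9979  0.0694 -0.007 ]
top 84 ends [-0.1114 -0.0117] y0 z0 mm [ 10.8 -30.4] slopes deg [ 4.94 -6.94] mid w [ 0.5316 -0.1818  0.0885] axis w [ 1.001 -0.015  0.141]
side 1100 ends [-0.1091  0.1088] y0 z0 mm [ -0.9 -17.5] slopes deg [0.09 1.49] mid w [ 0.5925 -0.1713  0.084 ] axis w [ 0.9981  0.0666 -0.0078]
```

View pics/s4c.png

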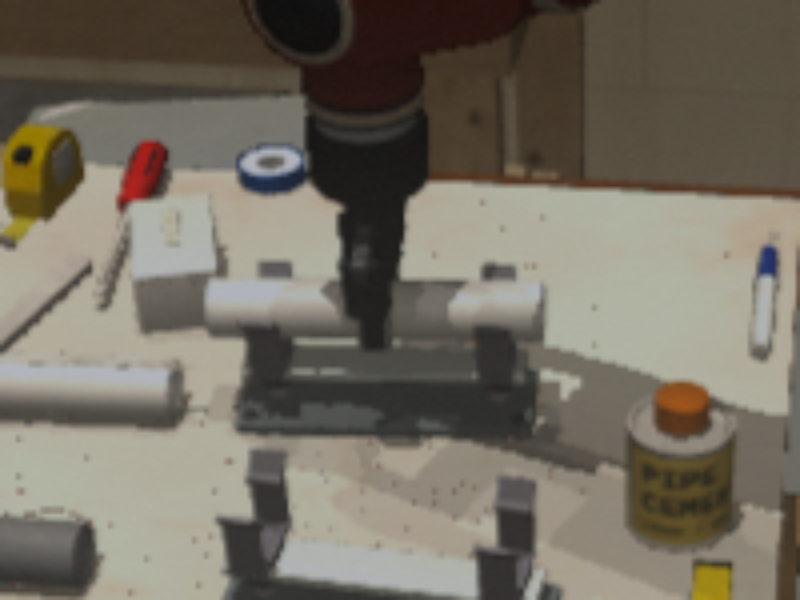

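The pipe is between the jaws (crop row 308) but sits about 4 mm too far out in x. I'll correct that, then keep pressing.

step_arm --pt "-4 0 0 0" --pt "-1 -1 5 0" --pt "0 0 5 0" --pt "0 0 5 0" --pt "0 0 2 0"

```text
time: 8.3
tool_pos: [0.5887, -0.1727, 0.0522]
tool_rot: [0.01, 0.999, 0.034, 0.01]
contact_force: [-11.1, 3.9, 21.5]
gripper_width: 0.478
```

step_arm --pt "0 0 4 0" --pt "0 0 4 0"

```text
time: 8.5
tool_pos: [0.5892, -0.1731, 0.0521]
tool_rot: [0.01, 0.999, 0.034, 0.008]
contact_force: [-12.1, 2.9, 21.8]
gripper_width: 0.486
```

```bash
python3 - <<'E'
from h import *
pipefit(.065)
E
```

```text
tcp [ 0.5892 -0.1731  0.0521] yaw 3.94 z-axis [ 0.0162 -0.0186 -0.9997] F [-12.1   2.9  21.8] t 8.5
wrist 44713 ends [-0.0204  0.1108] y0 z0 mm [ -0.2 -18.6] slopes deg [-0.04  0.75] mid w [ 0.634  -0.1694  0.0708] axis w [0.9977 0.0692 0.0017]
top 62 ends [-0.1105 -0.0125] y0 z0 mm [ 43.4 -40.4] slopes deg [25.38 -8.95] mid w [ 0.5285 -0.1929  0.0823] axis w [ 1.0253 -0.3701  0.1796]
side 1122 ends [-0.1091  0.1091] y0 z0 mm [ -0.6 -19.4] slopes deg [-0.18  0.82] mid w [ 0.5888 -0.1722  0.0715] axis w [9.975e-01 7.160e-02 4.000e-04]
```

Seated at z about 0.071 and level. Now the tug.

step_arm --pt "0 0 -2 0" --pt "0 0 -2 0"

```text
time: 8.85
tool_pos: [0.5897, -0.1734, 0.0573]
tool_rot: [0.01, 0.999, 0.034, 0.009]
contact_force: [0.0, 0.6, -1.8]
gripper_width: 0.48
```

step_arm --pt "0 0 -2 0" --pt "0 0 -2 0"

```text
time: 9.05
tool_pos: [0.589, -0.173, 0.0601]
tool_rot: [0.01, 0.999, 0.034, 0.008]
contact_force: [0.0, 0.6, -2.0]
gripper_width: 0.48
```

step_arm --pt "0 0 -3 0" --pt "0 0 -3 0" --pt "0 0 0 0"

```text
time: 9.35
tool_pos: [0.5884, -0.1726, 0.0655]
tool_rot: [0.009, 0.999, 0.034, 0.007]
contact_force: [0.8, 0.2, -0.8]
gripper_width: 0.483
```

```bash
cat >> h.py <<'E'
def bar(c,yaw):
    # top height of bar vs side/top clouds near stand centre, beside pipe
    a=np.radians(yaw);u=np.array([np.cos(a),np.sin(a)]);v=np.array([-u[1],u[0]])
    for n in('side','top'):
        im,d=grab(n);Q=cloud(n,d).reshape(-1,3);Q=Q[~np.isnan(Q[:,0])]
        l=np.stack([(Q[:,:2]-c)@u,(Q[:,:2]-c)@v,Q[:,2]],1)
        m=(abs(l[:,0])<.09)&(abs(l[:,1])<.016)&(l[:,2]>.032)&(l[:,2]<.06)
        j=(abs(abs(l[:,0])-.075)<.01)&(abs(l[:,1])<.045)&(abs(l[:,1])>.024)&(l[:,2]>.07)&(l[:,2]<.13)
        print(n,'bar',m.sum(),np.percentile(l[m,2],[10,50,90]).round(4) if m.sum() else '','jaw top',j.sum(),np.percentile(l[j,2],[90,98]).round(4) if j.sum() else '')
E
python3 - <<'E'
from h import *
pipefit(.075)
bar(np.array([.5883,-.1707]),4.1)
bar(np.array([.5497,.0445]),-4.2)
E
```

```text
tcp [ 0.5884 -0.1726  0.0655] yaw 3.94 z-axis [ 0.0149 -0.018  -0.9997] F [ 0.8  0.2 -0.8] t 9.35
wrist 42245 ends [-0.0206  0.1111] y0 z0 mm [ -0.2 -18.5] slopes deg [-0.05  1.44] mid w [ 0.6332 -0.169   0.0835] axis w [ 0.9978  0.0693 -0.0114]
top 68 ends [-0.1105 -0.0101] y0 z0 mm [  7.9 -11. ] slopes deg [3.25 3.99] mid w [ 0.5282 -0.181   0.08  ] axis w [ 1.0025  0.011  -0.0549]
side 1110 ends [-0.1091  0.1089] y0 z0 mm [ -0.8 -18.5] slopes deg [0.05 1.34] mid w [ 0.5879 -0.1715  0.0839] axis w [ 0.9979  0.0675 -0.0097]
side bar 392 [0.038  0.0419 0.0449] jaw top 187 [0.0986 0.1005]
top bar 0  jaw top 65 [0.0988 0.1001]
side bar 602 [0.0389 0.0422 0.0472] jaw top 255 [0.0996 0.1013]
top bar 1244 [0.0401 0.0427 0.0501] jaw top 214 [0.1005 0.1022]
```

The pipe rose 13 mm at almost no force, with the bar and jaw tops unmoved, so this stand's clips are the worn ones. Moving to the other stand.

step_arm --pt "0 0 -20 0" --pt "0 0 -30 0" --pt "0 0 -30 0" --pt "0 0 -10 0" --pt "-4 -30 0 4" --pt "-4 -35 0 4" --pt "-5 -35 0 0" --pt "-6 -35 0 0"

```text
time: 10.5
tool_pos: [0.5698, -0.0356, 0.152]
tool_rot: [0.008, 0.999, -0.043, 0.006]
contact_force: [0.2, -0.1, -1.9]
gripper_width: 0.477
```

step_arm --pt "-9 -28 0 -0.7" --pt "-9 -28 0 0" --pt "-6 -18 0 0" --pt "0 0 0 0" --pt "0 0 0 0"

```text
time: 11.0
tool_pos: [0.5475, 0.047, 0.1453]
tool_rot: [0.008, 0.999, -0.034, 0.002]
contact_force: [-0.3, 0.3, -1.2]
gripper_width: 0.479
```

```bash
python3 - <<'E'
from h import *
pipefit(.11)
im,d=grab('side','s5.png')
cv2.imwrite('pics/s5c.png',cv2.resize(im[150:310,150:350,::-1],None,fx=4,fy=3.75))
E
```

```text
tcp [0.5475 0.047  0.1453] yaw -3.92 z-axis [ 0.0041 -0.0157 -0.9999] F [-0.3  0.3 -1.2] t 11.0
wrist 39463 ends [-0.0208  0.1111] y0 z0 mm [ -0.3 -18.6] slopes deg [-0.05  1.46] mid w [0.5926 0.0445 0.1629] axis w [ 0.9978 -0.0679 -0.0203]
top 442 ends [-0.1108  0.1074] y0 z0 mm [ -0.6 -19.1] slopes deg [0.27 2.02] mid w [0.5458 0.048  0.1644] axis w [ 0.9975 -0.0736 -0.03  ]
side 1701 ends [-0.1088  0.1098] y0 z0 mm [  0.5 -19. ] slopes deg [0.22 1.45] mid w [0.5479 0.0468 0.1642] axis w [ 0.9975 -0.0725 -0.0201]
```

View pics/s5c.png

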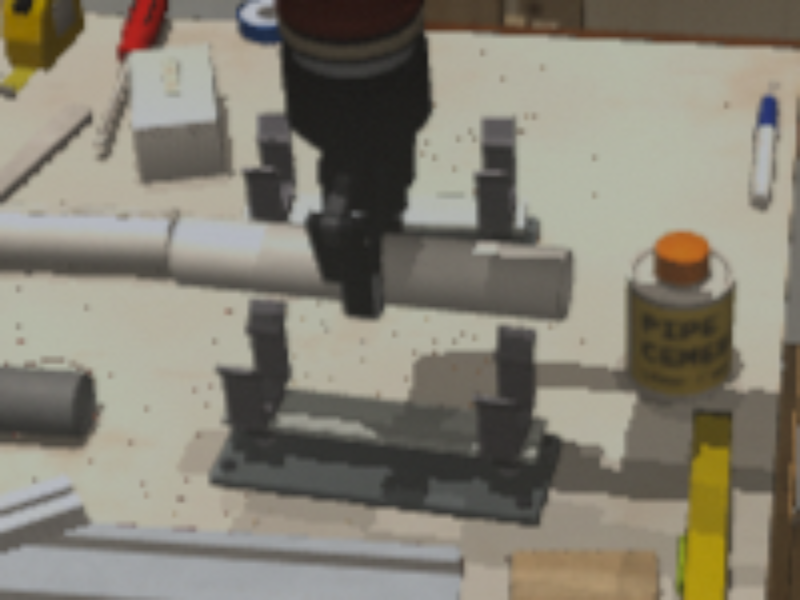

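The pipe is above the front stand, with both clips under it (crop 265,370 and 515,390). The tin is clear. Descending.

step_arm --pt "1 1 18 0.2" --pt "0 0 18 0" --pt "0 0 16 0" --pt "0 0 0 0"

```text
time: 11.6
tool_pos: [0.5518, 0.0405, 0.0942]
tool_rot: [0.008, 0.999, -0.04, 0.005]
contact_force: [-1.0, -0.8, -1.4]
gripper_width: 0.478
```

step_arm --pt "-2 -3.5 3 -0.4" --pt "0 0 3 0" --pt "0 0 0 0"

```text
time: 11.9
tool_pos: [0.5515, 0.0431, 0.0896]
tool_rot: [0.008, 0.999, -0.037, 0.006]
contact_force: [-0.5, -0.3, -1.1]
gripper_width: 0.479
```

```bash
python3 - <<'E'
from h import *
pipefit(.103)
E
```

```text
tcp [0.5515 0.0431 0.0896] yaw -4.22 z-axis [ 0.0115 -0.0166 -0.9998] F [-0.5 -0.3 -1.1] t 11.9
wrist 39292 ends [-0.0207  0.1111] y0 z0 mm [ -0.3 -18.6] slopes deg [-0.07  1.46] mid w [0.5963 0.0404 0.1076] axis w [ 0.9976 -0.0728 -0.0128]
top 270 ends [-0.1102  0.1083] y0 z0 mm [ -0.9 -19.8] slopes deg [0.06 1.47] mid w [0.5504 0.0444 0.1093] axis w [ 0.9974 -0.0751 -0.0129]
side 1420 ends [-0.1089  0.1098] y0 z0 mm [ -0.4 -19.1] slopes deg [0.01 1.31] mid w [0.5517 0.0438 0.1087] axis w [ 0.9975 -0.0741 -0.0102]
```

Aligned. The tool creeps about +1 mm in x, so I'll take 2 mm off while pressing.

step_arm --pt "-2 0 6 0" --pt "-1 0 6 0" --pt "-1 0 6 0" --pt "-1 0 6 0"

```text
time: 12.45
tool_pos: [0.5502, 0.0431, 0.0685]
tool_rot: [0.008, 0.999, -0.036, 0.011]
contact_force: [-0.4, 0.3, 4.5]
gripper_width: 0.478
```

step_arm --pt "-0.5 0 6 0" --pt "-0.5 0 6 0" --pt "0 0 6 0"

```text
time: 12.75
tool_pos: [0.5503, 0.0431, 0.0518]
tool_rot: [0.008, 0.999, -0.036, 0.011]
contact_force: [-21.7, 1.7, 47.9]
gripper_width: 0.482
```

step_arm --pt "0 0 0 0" --pt "0 0 0 0"

```text
time: 12.95
tool_pos: [0.5501, 0.0432, 0.0523]
tool_rot: [0.008, 0.999, -0.036, 0.01]
contact_force: [0.3, -0.1, 3.7]
gripper_width: 0.479
```

```bash
python3 - <<'E'
from h import *
pipefit(.065)
bar(np.array([.5497,.0445]),-4.2)
E
```

```text
tcp [0.5501 0.0432 0.0523] yaw -4.16 z-axis [ 0.0192 -0.0168 -0.9997] F [ 0.3 -0.1  3.7] t 12.95
wrist 44715 ends [-0.0204  0.1109] y0 z0 mm [ -0.3 -18.6] slopes deg [-0.06  1.02] mid w [0.5949 0.0405 0.071 ] axis w [ 0.9976 -0.0718  0.0025]
top 263 ends [-0.1101  0.1082] y0 z0 mm [  1.7 -33.5] slopes deg [ 2.53 -4.22] mid w [0.5484 0.0422 0.0857] axis w [ 0.9925 -0.1154  0.0947]
side 1506 ends [-0.1088  0.1091] y0 z0 mm [ -0.3 -19.2] slopes deg [0.05 0.98] mid w [0.5499 0.0438 0.0715] axis w [ 0.9974 -0.0737  0.0033]
side bar 291 [0.0371 0.0417 0.0455] jaw top 242 [0.0998 0.1013]
top bar 0  jaw top 80 [0.1009 0.1023]
```

Seated and centred (mid x 0.550). Now the tug, in small steps.

step_arm --pt "0 0 -2 0" --pt "0 0 -2 0"

```text
time: 13.4
tool_pos: [0.5496, 0.0433, 0.0534]
tool_rot: [0.008, 0.999, -0.036, 0.01]
contact_force: [6.4, 0.1, -7.7]
gripper_width: 0.478
```

step_arm --pt "0 0 -2 0" --pt "0 0 -2 0"

```text
time: 13.6
tool_pos: [0.5495, 0.0434, 0.0542]
tool_rot: [0.008, 0.999, -0.036, 0.011]
contact_force: [6.0, 0.5, -7.1]
gripper_width: 0.483
```

step_arm --pt "0 0 -4 0" --pt "0 0 -4 0"

```text
time: 13.8
tool_pos: [0.5493, 0.0434, 0.0586]
tool_rot: [0.008, 0.999, -0.036, 0.012]
contact_force: [9.3, -0.7, -9.7]
gripper_width: 0.479
```

step_arm --pt "0 0 -4 0" --pt "0 0 -3 0"

```text
time: 14.0
tool_pos: [0.5493, 0.0434, 0.0618]
tool_rot: [0.007, 0.999, -0.036, 0.013]
contact_force: [8.2, 0.4, -10.3]
gripper_width: 0.48
```

```bash
python3 - <<'E'
from h import *
pipefit(.075)
bar(np.array([.5497,.0445]),-4.2)
print(state()['tool_pos'],state()['contact_force'])
E
```

```text
tcp [0.5493 0.0434 0.0618] yaw -4.16 z-axis [ 0.0258 -0.0159 -0.9995] F [  8.2   0.4 -10.3] t 14.0
wrist 44481 ends [-0.0205  0.1111] y0 z0 mm [ -0.3 -18.5] slopes deg [-0.09  1.37] mid w [0.594  0.0407 0.0804] axis w [ 0.9977 -0.0714  0.003 ]
top 264 ends [-0.11    0.1084] y0 z0 mm [ -1.  -23.3] slopes deg [0.06 0.55] mid w [0.548  0.0448 0.0851] axis w [ 0.9972 -0.0738  0.0173]
side 1507 ends [-0.1083  0.109 ] y0 z0 mm [ -0.3 -19.2] slopes deg [0.06 1.36] mid w [0.5492 0.044  0.081 ] axis w [ 0.9975 -0.074   0.0031]
side bar 297 [0.0445 0.0504 0.0532] jaw top 283 [0.1079 0.11  ]
top bar 0  jaw top 88 [0.1094 0.1103]
[0.54934339 0.04338182 0.06161338] [  8.29036329   0.1006577  -10.86793181]
```

The jaws and bar rose about 8.5–9 mm with the pipe, so these clips have latched. Holding.

step_arm --pt "0 0 -1.5 0" --pt "0 0 -1.5 0" --pt "0 0 -1.5 0" --pt "0 0 -1.5 0" --pt "0 0 -1.5 0" --pt "0 0 -1.5 0"

```text
time: 14.85
tool_pos: [0.5494, 0.0434, 0.0585]
tool_rot: [0.007, 0.999, -0.036, 0.016]
contact_force: [7.7, 0.3, -9.2]
gripper_width: 0.482
```

step_arm --pt "0 0 -4 0" --pt "0 0 -3.5 0" --pt "0 0 -3 0"

```text
time: 15.15
tool_pos: [0.5492, 0.0434, 0.0627]
tool_rot: [0.007, 0.999, -0.036, 0.018]
contact_force: [9.3, 1.2, -11.9]
gripper_width: 0.482
```

```bash
python3 - <<'E'
from h import *
for i in range(16):
    if i%5==0: s=state();print(s['time'],s['tool_pos'].round(4),s['contact_force'].round(1))
    grab('side')
bar(np.array([.5497,.0445]),-4.2)
E
```

```text
15.15 [0.5492 0.0434 0.0627] [  9.3   1.2 -11.9]
15.4 [0.5492 0.0434 0.0626] [  8.8  -0.2 -10.4]
15.65 [0.5492 0.0434 0.0626] [  9.7   0.2 -10.6]
15.9 [0.5492 0.0434 0.0626] [  8.7   1.  -11.1]
side bar 307 [0.0448 0.0509 0.0535] jaw top 289 [0.1089 0.111 ]
top bar 0  jaw top 90 [0.1097 0.1112]
```

Held steady for 0.9 s with the bar about 9 mm up. Lowering it again.

step_arm --pt "0 0 1 0" --pt "0 0 2 0" --pt "0 0 2 0" --pt "0 0 2 0"

```text
time: 16.45
tool_pos: [0.5493, 0.0434, 0.052]
tool_rot: [0.006, 0.999, -0.036, 0.018]
contact_force: [-13.7, 1.9, 31.2]
gripper_width: 0.48
```

step_arm --pt "0 0 0 0" --pt "0 0 0 0"

```text
time: 16.65
tool_pos: [0.5491, 0.0434, 0.0524]
tool_rot: [0.006, 0.999, -0.036, 0.017]
contact_force: [2.2, 0.5, -0.1]
gripper_width: 0.481
```

step_arm --pt "0 0 0 0" --pt "0 0 0 0" --pt "0 0 0 0" --pt "0 0 0 0" --pt "0 0 0 0" --pt "0 0 0 0" --claw 100

```text
time: 17.25
tool_pos: [0.5468, 0.0432, 0.0499]
tool_rot: [0.007, 0.999, -0.037, 0.014]
contact_force: [-0.1, 0.0, 1.0]
gripper_width: 1.003
```

Open, with no contact force. Retreating straight up.

step_arm --pt "0 0 -10 0" --pt "0 0 -20 0" --pt "0 0 -30 0" --pt "0 0 -35 0" --pt "0 0 -35 0" --pt "0 0 -20 0" --pt "0 0 0 0"

```text
time: 17.95
tool_pos: [0.5418, 0.0455, 0.2088]
tool_rot: [0.006, 0.999, -0.037, 0.015]
contact_force: [-0.2, 1.0, -0.0]
gripper_width: 1.001
```

```bash
python3 - <<'E'
from h import *
s=state();print(s['time'],s['tool_pos'].round(4),s['contact_force'].round(1))
c=np.array([.5497,.0445]);a=np.radians(-4.2);u=np.array([np.cos(a),np.sin(a)]);v=np.array([-u[1],u[0]])
for n in('side','top'):
    im,d=grab(n,n+'9.png');Q=cloud(n,d).reshape(-1,3);Q=Q[~np.isnan(Q[:,0])]
    l=np.stack([(Q[:,:2]-c)@u,(Q[:,:2]-c)@v,Q[:,2]],1)
    m=(abs(l[:,0])<.14)&(abs(l[:,1])<.02)&(l[:,2]>.07)&(l[:,2]<.115);l=l[m]
    e=np.percentile(l[:,0],[.5,99.5]);f=(abs(l[:,1])<.008);print(n,'ends',e.round(4),'mid',e.mean().round(4),'top z near/far',np.percentile(l[f&(l[:,0]<-.03),2],90).round(4),np.percentile(l[f&(l[:,0]>.03),2],90).round(4))
    for b in ('tin','offcut'):
        q=boxes_of(n,b);print(b,q[0] if q else None)
bar(c,-4.2)
im=cv2.imread('pics/side9.png');cv2.imwrite('pics/s9c.png',cv2.resize(im[150:330,150:370],None,fx=3.5,fy=3.3))
E
```

```text
17.95 [0.5418 0.0455 0.2088] [-0.2  1.  -0. ]
side ends [-0.1096  0.1083] mid -0.0007 top z near/far 0.0941 0.0936
tin {'box': [303.2, 210.8, 34.2, 49.6], 'p': 0.65}
offcut {'box': [275.1, 295.4, 43.9, 28.4], 'p': 0.68}
top ends [-0.1109  0.1064] mid -0.0023 top z near/far 0.094 0.0941
tin {'box': [232.5, 243.9, 32.6, 34.4], 'p': 0.86}
offcut {'box': [278.2, 116.8, 41.7, 99.5], 'p': 0.39}
side bar 329 [0.0375 0.0419 0.0452] jaw top 233 [0.0997 0.1014]
top bar 0  jaw top 93 [0.1004 0.102 ]
```

View pics/s9c.png

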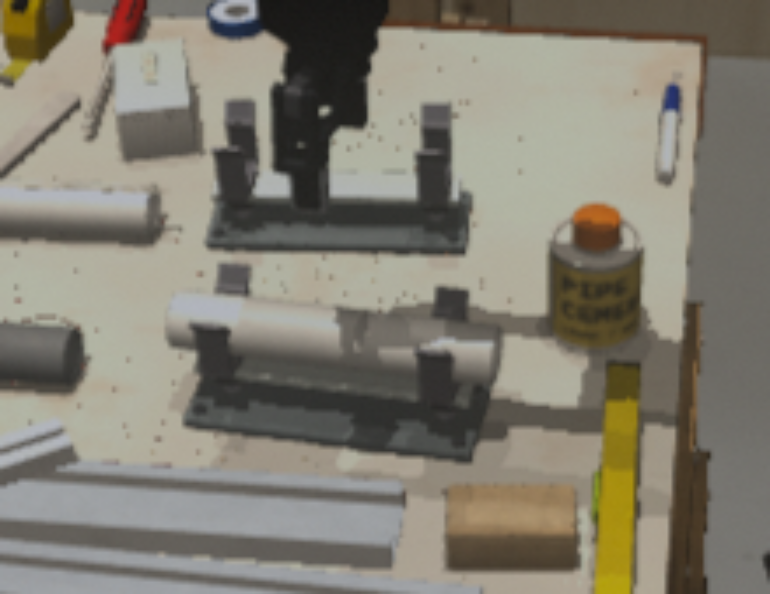

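The picture shows the pipe level in both clips of the front stand (crop 330,335), with the arm clear and the tin and offcut in place. Handing in.

```bash
python3 -c "
from plant import *
print(job_done())"
```

```text
the job is handed in; nothing more can be done
None
```

The 220 mm pipe is seated in the clips that held, on the stand at about (0.55, 0.04). The bar is back down and the gripper is open and clear. I handed the job in at about 18 s of the 61 s allowed.

- **Worn stand:** I pressed the pipe into the stand at about (0.59, -0.17) first. It seated at 71 mm, then lifted 13 mm free at almost no force while the bar stayed down.
- **Good stand:** I pressed the pipe in and tugged it. The bar rose about 9 mm at roughly 10 N and held steady for about 0.9 s. An earlier hold of 0.85 s sagged to about 6 mm, so I pulled again.
- **Last checks:**
  - The pipe is level, and its two ends agree to 0.5 mm.
  - It is centred lengthwise to within 1 to 2 mm (side camera -0.7 mm, top camera -2.3 mm).
  - The jaw tops are back at their original height.
  - The tin's box agrees with the first one in both cameras to within a few pixels. The side camera finds the offcut in place to within 3 pixels.
- **Disagreements:**
  - The top camera's last "offcut" detection was a low-confidence false hit on the rear stand.
  - The push briefly reached about 48 N through the fingers when the pipe bottomed in the good stand. That is above the 40 N limit set for the arm and gripper body. The load went through the held pipe, so I do not expect it to count, but I could not confirm that.

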